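# Zero the grain mill and back its stones off two turns

### The job

Set the grain mill for cracked wheat: take the black handle of its handwheel and wind the wheel clockwise until it comes up firm against the stop (millstones touching), then back it off, anticlockwise, exactly two full turns. Finish there still gripping the handle and keeping the wheel still, so that the setting cannot creep while I tighten the brass lock nut. Leave the flour bowl, the storage jar and the pink mug where they stand.

Things in the scene. Friction and masses are not known exactly. Their poses are not given: they have to be found in the camera images.
- mill: Grain mill fixed to the worktop: beech box 146 mm wide and deep, top at 96 mm, on rubber feet, with a shallow open steel hopper (134 mm across, rim at 129 mm) and a dark handwheel above it, brass lock nut under its hub. Origin: centre of its underside, on the wheel's vertical axis; z up; its -x side carries the steel flour spout and, on the hopper rim above it, a red zero mark.
- wheel_axis (a point): Fixed point on the vertical axis of the handwheel, 146 mm above the worktop, at the height of its rim when closed. The wheel (111 mm across its rim) turns stiffly, about 2 N at the handle, stays where it is left, and rises 2 mm a turn as it opens. Wall cabinets hang behind it, left and right, from about 450 mm up: come from the robot's side. A kettle stands to the left.
- wheel (a joint): Turn of the handwheel in rad, counted over several turns: 0 at the rigid closed stop (handle in line with the red mark), growing as it is turned anticlockwise seen from above (opening); two turns open is 12.566; it can open to 22. Starts between a third of a turn and one and a third turns open.
- handle: Upright black handle on the wheel's rim: barrel 45 mm tall, 22 mm thick, spinning freely on a vertical pin 50 mm from the wheel's axis, so that it can be gripped from above and led round in a circle without turning the gripper. Origin: centre of its lower end, 157 mm above the worktop with the wheel closed; z up. Nothing else in the wheel's circle stands higher than 2 mm above its lower end.
- handle_mid (a point): On the handle's axis, 27 mm above its lower end and 18 mm below its top: the place to grip (about 184 mm above the worktop with the wheel closed).
- flour_bowl: Bystander: white bowl 112 mm across, 34 mm tall, under the spout. Origin: centre of its underside.
- storage_jar: Bystander: clip-top glass storage jar 148 x 140 x 217 mm, behind the mill to the left. Origin: centre of its underside.
- pink_mug: Bystander: pink mug, 90 mm tall, behind the mill to the right. Origin: centre of its underside.

How it is judged (in metres and radians):
On the way:
1. the handwheel is wound clockwise fully home against its stop (value of joint wheel below 0.08 rad), for 0.2 s.
At the end, for the whole second after the job is handed in: After having been wound home to the stop (within 0.08 rad), the wheel stands two turns open (12.566 rad, within 0.2 rad either way) and at rest (under 0.1 rad/s), with the handle gripped between the fingers: more than 3 N of contact and the TCP within 30 mm of the middle of the handle (value of joint wheel between 12.366 and 12.766 rad and velocity of joint wheel between -0.1 and 0.1 rad/s and contact force between the fingers and handle above 3 N and distance between the grasp point and handle_mid below 0.03 m); the arm keeps its last pose, push and grip.
It fails at once if the flour bowl is shifted by more than 25 mm or tipped (distance of flour_bowl from where it was at the start of the episode above 0.025 m or angle between flour_bowl's own z axis and vertical above 0.3 rad).
It fails at once if the storage jar is shifted by more than 25 mm or tipped (distance of storage_jar from where it was at the start of the episode above 0.025 m or angle between storage_jar's own z axis and vertical above 0.3 rad).
It fails at once if the pink mug is shifted by more than 25 mm or tipped (distance of pink_mug from where it was at the start of the episode above 0.025 m or angle between pink_mug's own z axis and vertical above 0.3 rad).
It also fails if it takes over 56 s, if anything falls off the work surface, if the arm or the gripper's body presses on something with over 40 N, if the wrist force passes 120 N, or if a joint passes its speed limit or range.

### The arm

A 6-joint arm with a two-finger parallel gripper is mounted at the origin on a cart in front of the work surface, level with it; the furniture and walls round the work are solid. World frame = base frame: x ahead of the robot, y to its left, z up, the work surface at z = 0. Lengths are in mm, angles in rad, forces in N, time in s.
With the tool pointing down it reaches from about 325 to 875 mm from the base axis. Payload 4.4 kg.
Tool frame: the origin (TCP) lies between the finger pads, 19 mm behind the fingertips; this is the grasp point; z points along the fingers, y is the line along which they close (so a half turn about z gives the same grasp; the last joint's range is limited). The gripper opens to 85 mm and grips with 20 to 120 N. Pads are 22 mm wide; open, the fingers measure 114 mm over their backs; the gripper's body (76 mm by 85 mm) begins 54 mm behind the grasp point. The pads swing forward as they close: fully open they stand 13 mm farther back than shut.
Start: joints at [1.119, 0.207, 1.542, -0, 1.393, -0.15], TCP at [170.922, 549.011, 249.982] pointing down, gripper open.
Joint ranges: [-2.73, 2.73], [-0.86, 2.22], [0.23, 2.46], [-1.11, 4.25], [0.08, 2.63], [-2.82, 2.82]. Speed limits (rad/s): [2.79, 2.79, 3.14, 3.14, 3.14, 3.14].

### API

Orientations are given as a 3x3 rotation matrix whose columns are the frame's x, y, z axes.
In Python, from plant import ctrl, sensors, optics gives the robot as it stands. Calls block until the motion is done:
- ctrl.move_ptp(position, orientation): joint-space move of the TCP to a pose.
- ctrl.move_l(position, rot=None, vel=150, threshold=None): straight line of the TCP; rot=None keeps the orientation; vel is the mean speed in mm/s. With threshold (N) it stops when the force on the tool has changed by that much, and returns True; else False.
- ctrl.set_joints(angles): joint-space move.
- ctrl.gripper_to(opening, force=None): finger opening in mm; force is the grip in N (None keeps the last); returns when the fingers have stopped.
- ctrl.hold(seconds).
- ctrl.solve_ik(position, orientation): joint angles nearest the present ones, or None.
- sensors.read_state(): the state.
- optics.grab_frame(name): name is "scene" or "top" or "wrist"; returns (picture, depth): 400x640x3 uint8, red, green, blue; 400x640 float32, mm along the optical axis (not along the pixel's ray), 0 where there is no reading.
- optics.camera_params(name): a dict with "mtx" (3x3 intrinsics, pixels), "R" (3x3) and "t" (3): a world point X has camera coordinates R X + t; the wrist camera has in their place "T_tool_cam" (4x4, takes a point from camera to tool coordinates, whose origin is the TCP and whose axes are the flange's). Camera axes: x right, y down, z forward; pixel columns grow to the right and rows downward; lengths in mm; the calibration is good to about 2 mm. A picture is of the moment at which its call begins: read the wrist's pose just before it. camera_params takes no time and is no camera call.
A pose or a line that the arm cannot do raises ctrl.MotionError and nothing moves.
- ctrl.finish_job(): hands the job in; it is judged then, once.
The state is a dict: "t": time; "q": joint angles; "qvel": joint speeds; "tau": joint torques, N m; "eef_pos": TCP position; "eef_rot": TCP orientation; "force": force on the tool from outside, world axes, zero at the start; "wrist_torque": the same for the moment, N m; "grip_width": finger opening in mm; "grasp_force": force on a finger pad.
Only numpy, scipy, OpenCV 4.12 (cv2) and the standard library are available. Lean on these libraries where they do the work, as an engineer would, in place of code of your own. Each camera call takes 0.05 s, during which the arm holds its last target. There are 200 camera calls.

## Working session

There is one attempt and no reset: what is moved stays moved. The work goes in short steps, each a Python script; the robot and the scene stay as the last script left them, time stands still between calls to the robot, and variables do not carry over. Pictures are saved under pics/ and viewed, at most 10 in all, crops included, and the job is handed in when it is done.

```bash
ls; mkdir -p pics
python3 - <<'E'
from plant import ctrl,sensors,optics
import cv2,numpy as np
for n in ("scene","top"):
    p,d=optics.grab_frame(n); cv2.imwrite(f"pics/{n}0.png",p[:,:,::-1]); np.savez(f"{n}0.npz",p=p,d=d)
    c=optics.camera_params(n); print(n,c["mtx"].round(1).tolist(),c["R"].round(3).tolist(),c["t"].round(1))
s=sensors.read_state(); print(s["t"],s["eef_rot"].round(3).tolist() if hasattr(s["eef_rot"],"round") else s["eef_rot"])
E
```

```text
pics
scene [[448.5, 0.0, 321.4], [0.0, 448.5, 204.8], [0.0, 0.0, 1.0]] [[-0.878, -0.479, -0.005], [-0.386, 0.715, -0.582], [0.283, -0.509, -0.813]] [541.8 265.5 860. ]
top [[469.0, 0.0, 321.0], [0.0, 469.0, 208.9], [0.0, 0.0, 1.0]] [[-0.093, -0.996, -0.001], [-0.975, 0.091, -0.205], [0.204, -0.018, -0.979]] [ 106.2  613.4 1057.9]
0.1 [[-0.955, 0.297, -0.001], [0.297, 0.955, -0.002], [0.0, -0.002, -1.0]]
```

View pics/scene0.png

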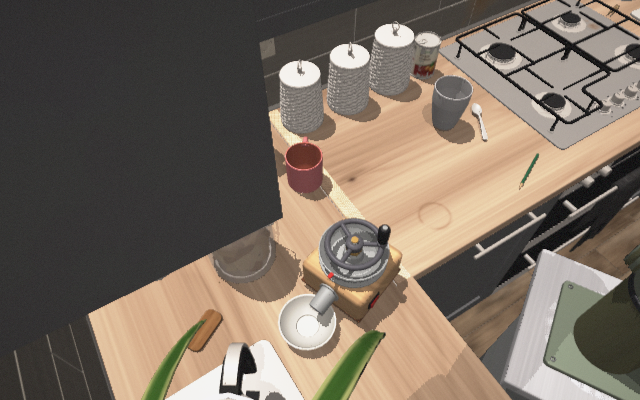

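View pics/top0.png

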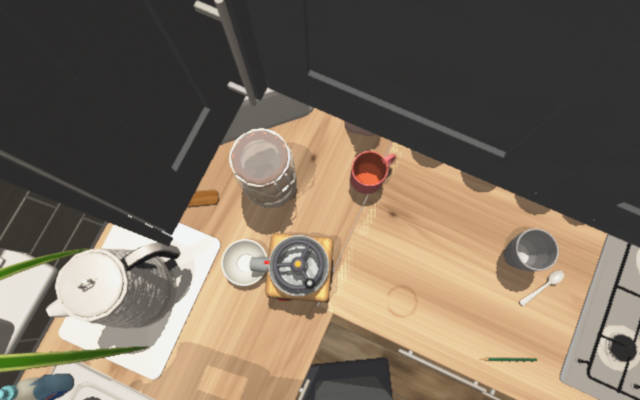

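The scene view shows the mill at about (355,255) with the black handle at (384,235). In the top view the wheel is at (299,266), with the red mark and spout at its left (262,264) and the jar, mug and bowl clear around it. I'll measure these from depth points next.

```bash
cat > h.py <<'E'
import numpy as np,cv2
from plant import ctrl,sensors,optics
def cloud(n,p,d):
    c=optics.camera_params(n); K,R,t=c["mtx"],c["R"],np.ravel(c["t"])
    v,u=np.mgrid[:400,:640]; X=np.stack([(u-K[0,2])/K[0,0]*d,(v-K[1,2])/K[1,1]*d,d],-1)
    W=(X-t)@R; W[d<=0]=np.nan
    return W
def ray(n,u,v,z):
    c=optics.camera_params(n); K,R,t=c["mtx"],c["R"],np.ravel(c["t"])
    C=-R.T@t; r=R.T@np.array([(u-K[0,2])/K[0,0],(v-K[1,2])/K[1,1],1]); return C+r*(z-C[2])/r[2]
E
python3 - <<'E'
from h import *
out=[]
for n,box in (("scene",(290,200,430,330)),("top",(210,215,350,315))):
    f=np.load(n+"0.npz"); p,d=f["p"],f["d"]; W=cloud(n,p,d)
    x0,y0,x1,y1=box; m=np.zeros((400,640),bool); m[y0:y1,x0:x1]=1
    hsv=cv2.cvtColor(p,cv2.COLOR_RGB2HSV)
    red=m&((hsv[...,0]<6)|(hsv[...,0]>174))&(hsv[...,1]>150)&(hsv[...,2]>100)
    for nm,k in (("handle z>172",m&(W[...,2]>172)&(W[...,2]<230)),("top z>195",m&(W[...,2]>193)&(W[...,2]<230)),("rim",m&(W[...,2]>138)&(W[...,2]<158)),("red",red&(W[...,2]>110)&(W[...,2]<140)),("box",m&(W[...,2]>85)&(W[...,2]<103))):
        v,u=np.nonzero(k)
        if len(u): 
            P=W[k]; print(n,nm,len(u),"px",u.mean().round(1),v.mean().round(1),"med",np.median(P,0).round(1),"min",P.min(0).round(1),"max",P.max(0).round(1))
            if nm=="rim":
                c,r=cv2.minEnclosingCircle(P[:,:2].astype(np.float32)); print("circ",c,r)
    out.append(cv2.resize(p[y0:y1,x0:x1,::-1],(400,int(400*(y1-y0)/(x1-x0))),interpolation=cv2.INTER_CUBIC))
h=max(o.shape[0] for o in out); out=[cv2.copyMakeBorder(o,0,h-o.shape[0],0,0,cv2.BORDER_CONSTANT) for o in out]
cv2.imwrite("pics/crops.png",np.hstack(out))
# jar heights
W=cloud("top",*[np.load("top0.npz")[k] for k in "pd"])
for nm,(u,v,zm) in dict(jar=(265,165,150),mug=(368,172,60),cabl=(205,160,300),cabr=(310,75,300),kettle=(120,285,60)).items():
    s=W[v-30:v+30,u-40:u+40].reshape(-1,3); s=s[s[:,2]>zm]
    if len(s): print(nm,len(s),s.min(0).round(),s.max(0).round())
E
```

```text
scene handle z>172 188 px 383.7 232.3 med [441.7  94.1 198.1] min [432.5  79.6 173.7] max [453.3 100.1 206.1]
scene top z>195 118 px 384.3 229.5 med [442.1  91.3 201. ] min [433.   79.6 193.5] max [453.3  99.  206.1]
scene rim 1323 px 353.1 244.3 med [487.6 115.7 151.3] min [432.6  56.  139.3] max [542.5 165.1 157.7]
circ (485.94964599609375, 109.55184173583984) 57.150291442871094
scene red 18 px 329.9 275.0 med [500.7 180.3 129.4] min [497.4 174.9 126.1] max [503.4 185.4 131.3]
scene box 1878 px 351.6 276.2 med [457.7 161.1  95.3] min [406.5  31.5  85. ] max [569.5 191.7 103. ]
top handle z>172 92 px 308.9 282.7 med [442.2  89.7 200.7] min [432.1  79.3 176. ] max [452.5  99.8 206.8]
top top z>195 88 px 308.7 282.5 med [442.8  90.  200.8] min [433.5  79.3 194. ] max [452.5  99.8 206.8]
top rim 985 px 296.4 262.8 med [489.9 112.9 151.2] min [433.3  56.8 141.5] max [542.  166.7 157.7]
circ (485.6280212402344, 112.55733489990234) 57.20602035522461
top red 11 px 266.4 261.9 med [499.4 180.7 129.1] min [497.3 176.6 127.7] max [502.2 183.2 131.7]
top box 1377 px 300.3 270.1 med [465.6 105.4  94.8] min [406.8  31.   85. ] max [569.2 192.6 103. ]
jar 3101 [644. 102. 150.] [768. 236. 221.]
mug 488 [ 625. -144.   60.] [746. -31. 476.]
cabl 2800 [561. 194. 452.] [680. 258. 630.]
cabr 4481 [673.   3. 454.] [746. 119. 664.]
kettle 4752 [412. 387.  62.] [541. 525. 290.]
```

View pics/crops.png

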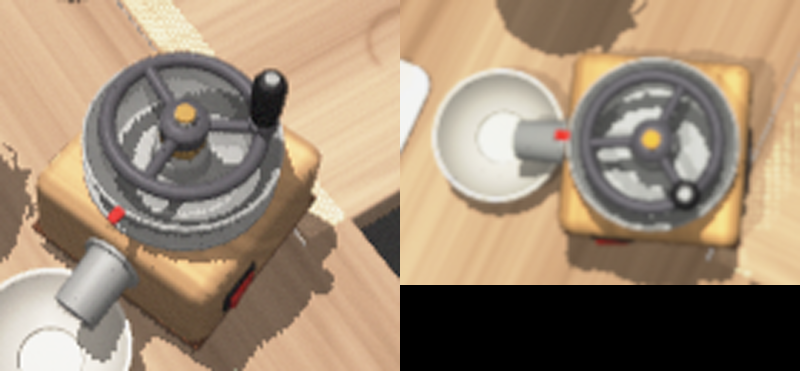

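The crops show the handle with clear sides, opposite-left of the red mark at the hopper rim. The axis is at about (487,112), the handle at (442.6,90), and the red mark at 79° in world, so the wheel is about 127° open. Before moving I'll check the path (green leaves, kettle) and the IK.

Run:
```python
from h import *
for n in ("scene","top"):
    f=np.load(n+"0.npz"); p,d=f["p"],f["d"]; W=cloud(n,p,d); hsv=cv2.cvtColor(p,cv2.COLOR_RGB2HSV)
    g=(hsv[...,0]>32)&(hsv[...,0]<85)&(hsv[...,1]>110)&np.isfinite(W[...,0])
    k,l,st,_=cv2.connectedComponentsWithStats(g.astype(np.uint8))
    for i in range(1,k):
        if st[i,4]>150: P=W[l==i]; print(n,st[i],np.percentile(P,2,axis=0).round(),np.percentile(P,98,axis=0).round())
W=cloud("top",*[np.load("top0.npz")[k] for k in "pd"]).reshape(-1,3)
r=np.hypot(W[:,0],W[:,1]); a=np.degrees(np.arctan2(W[:,1],W[:,0]))
for lo in range(0,80,10):
    k=(a>lo)&(a<lo+10)
    print(lo,[ (z,round(float(r[k&(W[:,2]>z)].min())) if (k&(W[:,2]>z)).any() else None) for z in (100,200,300,400)])
s=sensors.read_state(); q=np.array(s["q"]); R0=np.array(s["eef_rot"])
C=np.array([487,111.7])
for yaw in (-60,-30,0,30,60,90):
    c,sn=np.cos(np.radians(yaw)),np.sin(np.radians(yaw)); R=np.array([[-c,sn,0],[sn,c,0],[0,0,-1.]])
    Q=[ctrl.solve_ik([C[0]+50*np.cos(t),C[1]+50*np.sin(t),190],R) for t in np.linspace(0,6.28,9)]
    print(yaw,[None if x is None else np.round(x,2).tolist() for x in (Q[0],Q[4])],sum(x is None for x in Q))
```

```text
scene [145 321  59  79 861] [472. 434. 463.] [508. 502. 526.]
scene [ 317  331   65   69 1391] [356. 375. 497.] [368. 451. 563.]
top [  0 249  86  30 553] [473. 427. 451.] [511. 497. 523.]
top [   0  347  144   24 1379] [354. 353. 448.] [369. 461. 567.]
0 [(100, 436), (200, 671), (300, 671), (400, 671)]
10 [(100, 435), (200, 443), (300, 657), (400, 657)]
20 [(100, 462), (200, 581), (300, 581), (400, 581)]
30 [(100, 582), (200, 582), (300, 582), (400, 582)]
40 [(100, 495), (200, 495), (300, 495), (400, 495)]
50 [(100, 549), (200, 549), (300, 549), (400, 549)]
60 [(100, 721), (200, 743), (300, None), (400, None)]
70 [(100, None), (200, None), (300, None), (400, None)]
-60 [[0.05, 0.21, 1.67, -0.0, 1.26, -2.57], [0.06, 0.0, 1.9, -0.0, 1.24, -2.56]] 0
-30 [[0.05, 0.21, 1.67, -0.0, 1.26, -2.05], [0.06, 0.0, 1.9, -0.0, 1.24, -2.04]] 0
0 [[0.05, 0.21, 1.67, -0.0, 1.26, -1.52], [0.06, 0.0, 1.9, -0.0, 1.24, -1.51]] 0
30 [[0.05, 0.21, 1.67, -0.0, 1.26, -1.0], [0.06, 0.0, 1.9, -0.0, 1.24, -0.99]] 0
60 [[0.05, 0.21, 1.67, -0.0, 1.26, -0.48], [0.06, 0.0, 1.9, -0.0, 1.24, -0.47]] 0
90 [[0.05, 0.21, 1.67, -0.0, 1.26, 0.05], [0.06, 0.0, 1.9, -0.0, 1.24, 0.06]] 0
```

Run:
```python
from h import *
R=np.array([[0,1,0],[1,0,0],[0,0,-1.]])
s=sensors.read_state(); R0=np.array(s["eef_rot"])
ctrl.move_l([116,373,250],vel=200)
ctrl.gripper_to(55,40)
ctrl.move_ptp([385,60,270],R)
ctrl.move_ptp([442.6,89.7,270],R)
s=sensors.read_state(); print(s["t"],np.round(s["eef_pos"],1),np.round(s["force"],1),s["grip_width"])
p,d=optics.grab_frame("wrist"); cv2.imwrite("pics/w1.png",p[:,:,::-1]); print(optics.camera_params("wrist"))
p,d=optics.grab_frame("scene"); cv2.imwrite("pics/s1.png",p[:,:,::-1])
```

```text
3.475 [442.6  91.1 269.6] [ 0.1 -1.1  0.1] 54.94055550015208
{'mtx': array([[359.70893702,   0.        , 314.84815561],
       [  0.        , 359.70893702, 195.40275707],
       [  0.        ,   0.        ,   1.        ]]), 'T_tool_cam': array([[ 1.07205877e-04, -9.45286398e-01, -3.26241649e-01,
         8.35232480e+01],
       [ 9.99999994e-01,  1.08646056e-04,  1.38064432e-05,
        -4.73495447e-01],
       [ 2.23938257e-05, -3.26241649e-01,  9.45286404e-01,
        -1.24169649e+02],
       [ 0.00000000e+00,  0.00000000e+00,  0.00000000e+00,
         1.00000000e+00]])}
```

View pics/w1.png

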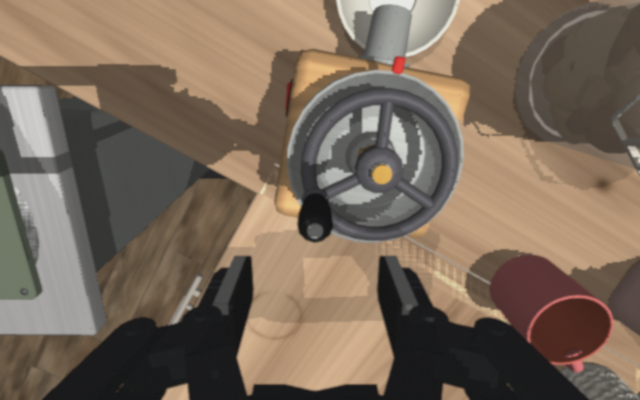

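The handle top at (315,230) sits midway between the fingers, so the gripper is aligned. Next: descend, grip, and wind clockwise in small steps while watching the tangential force.

```bash
cat >> h.py <<'E'
C=np.array([487,111.7]); RAD=50.
def fr(az):  # state and force split into (ccw tangential, radial, z) at azimuth az
    s=sensors.read_state(); f=np.array(s["force"]); e=np.array([np.cos(az),np.sin(az)]); t=np.array([-e[1],e[0]])
    return s,t@f[:2],e@f[:2],f[2]
E
python3 - <<'E'
from h import *
p=np.array(sensors.read_state()["eef_pos"])
print("hit",ctrl.move_l([442.6,89.7,188],vel=80,threshold=12))
ctrl.gripper_to(0,50); ctrl.hold(.1)
az=np.arctan2(89.7-C[1],442.6-C[0])%(2*np.pi); s,*f=fr(az)
print(s["t"],s["eef_pos"],s["grip_width"],s["grasp_force"],np.round(f,1),np.degrees(az))
b=np.array(f)
for i in range(4):
    az-=np.radians(8); th=az-np.radians(79.4)
    ctrl.move_l([*(C+RAD*np.array([np.cos(az),np.sin(az)])),187.3+th/np.pi],vel=60)
    s,*f=fr(az); print(round(s["t"],2),np.round(s["eef_pos"],1),np.round(f,1),s["grip_width"],np.degrees(th).round())
E
```

```text
hit False
5.2583 [442.52534546  89.67995338 188.45158387] 20.302443310222998 48.81989733316004 [0.3 2.7 5.4] 206.35820810630068
5.53 [439.8  96.1 188.4] [0.4 1.7 4.5] 20.12207877894657 119.0
5.79 [438.1 103.  188.3] [0.4 2.1 4.7] 20.244238119140398 111.0
6.06 [437.3 110.  188.3] [-0.2  1.   5.4] 20.24884251816608 103.0
6.33 [437.5 117.1 188.2] [-0.3  2.1  4.8] 20.21407789823495 95.0
```

Run:
```python
from h import *
az=np.radians(206.36-32); A0=np.radians(79.4); k=0
while True:
    th=az-A0; az-=np.radians(8 if th>np.radians(22) else 2); th=az-A0
    ctrl.move_l([*(C+RAD*np.array([np.cos(az),np.sin(az)])),187.3+th/np.pi],vel=60)
    s,*f=fr(az); print(round(s["t"],2),np.round(s["eef_pos"],1),np.round(f,1),round(s["grip_width"],1),np.degrees(th).round(1))
    if abs(f[0])>14 or np.hypot(f[1],f[2])>50 or th<-np.radians(14): break
ctrl.hold(.4); s,*f=fr(az); print(s["t"],np.round(s["eef_pos"],1),np.round(f,1))
e=np.array(s["eef_pos"])[:2]-C; print("actual az",np.degrees(np.arctan2(e[1],e[0])),np.hypot(*e))
p,d=optics.grab_frame("scene"); cv2.imwrite("pics/s2.png",cv2.resize(p[180:360,260:460,::-1],None,fx=3,fy=3))
```

```text
6.59 [438.8 124.1 188.2] [0.6 2.8 4.7] 20.4 87.0
6.86 [441.  130.8 188.1] [-0.6  2.5  5.2] 20.1 79.0
7.12 [444.1 137.1 188.1] [-0.3  1.6  4. ] 20.1 71.0
7.39 [448.  142.9 188. ] [-0.5  1.3  5.3] 20.2 63.0
7.66 [452.6 148.  188. ] [0.5 1.2 5. ] 20.2 55.0
7.92 [458.  152.5 187.9] [-0.3  1.3  5.4] 20.3 47.0
8.19 [463.9 156.2 187.9] [-0.9  2.   5.3] 20.4 39.0
8.46 [470.3 159.  187.8] [0.  1.6 4.9] 20.4 31.0
8.72 [477.  160.9 187.8] [-1.   1.4  5.3] 20.2 23.0
8.99 [483.9 161.9 187.8] [-0.   2.6  4.9] 20.6 15.0
9.24 [485.  162.  187.7] [1.  1.6 6.2] 19.9 13.0
9.49 [486.6 162.1 187.7] [1.2 1.8 5.9] 20.0 11.0
9.74 [488.4 162.1 187.6] [1.9 2.8 6. ] 20.0 9.0
9.99 [490.1 162.  187.6] [1.7 1.4 6.2] 20.0 7.0
10.24 [491.9 161.9 187.7] [1.4 1.9 6.3] 20.1 5.0
10.49 [493.6 161.7 187.7] [0.8 2.1 5.6] 20.1 3.0
10.74 [495.4 161.4 187.7] [0.6 2.  5.8] 19.5 1.0
10.99 [496.7 161.2 187.5] [2.9 1.6 5.6] 20.2 -1.0
11.24 [497.2 161.2 187.4] [5.8 2.3 8.2] 20.2 -3.0
11.49 [497.7 161.1 187.3] [ 9.3  1.8 10.2] 20.2 -5.0
11.74 [498.3 161.  187.1] [12.   1.2 11.4] 20.5 -7.0
11.99 [498.8 161.  186.9] [14.9  2.5 13.7] 20.3 -9.0
12.3917 [498.7 161.  187. ] [15.4  1.4 14.1]
actual az 76.59663798041103 50.65084525137024
```

View pics/s2.png

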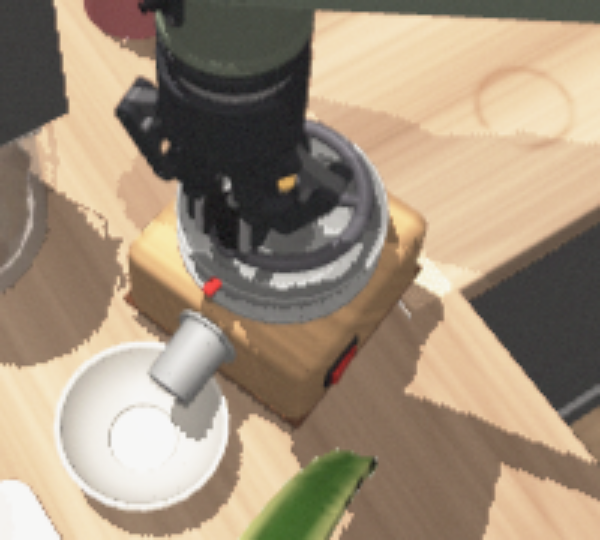

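The view shows the gripper on the handle in line with the red mark at (212,287). The force rises steadily there from about 79° azimuth, so the wheel is firm against its stop. Now I'll unwind two turns.

Run:
```python
from h import *
A0=np.radians(79.2); end=4*np.pi+np.radians(1)
for i,th in enumerate(np.r_[np.arange(0,end,np.radians(10)),end]):
    az=A0+th
    ctrl.move_l([*(C+RAD*np.array([np.cos(az),np.sin(az)])),187.3+th/np.pi],vel=70)
    s,*f=fr(az)
    if i%6==0 or np.linalg.norm(f)>20: print(round(s["t"],2),np.round(s["eef_pos"],1),np.round(f,1),round(s["grip_width"],1),round(s["grasp_force"],1),np.degrees(th).round(1))
    if np.linalg.norm(f)>40: print("ABORT"); break
ctrl.hold(.3); s,*f=fr(az); print(s["t"],np.round(s["eef_pos"],1),np.round(f,1),s["grip_width"],s["grasp_force"])
e=np.array(s["eef_pos"])[:2]-C; print("actual az",np.degrees(np.arctan2(e[1],e[0])),np.hypot(*e))
p,d=optics.grab_frame("scene"); q,_=optics.grab_frame("wrist")
a=cv2.resize(p[180:360,260:460,::-1],(400,360)); b=cv2.resize(q[:,:,::-1],(400,250)); b=cv2.copyMakeBorder(b,0,110,0,0,cv2.BORDER_CONSTANT)
cv2.imwrite("pics/s3.png",np.hstack([a,b]))
```

```text
12.7 [495.7 161.4 187.6] [1.7 1.8 6.4] 20.1 49.2 0.0
14.35 [448.4 143.6 187.8] [1.  0.6 6.7] 20.0 49.4 60.0
16.0 [440.2  94.6 188.3] [ 2.3 -1.5  6.1] 20.0 49.2 120.0
17.65 [477.5  62.5 188.4] [ 0.3 -0.7  5.1] 20.6 49.3 180.0
19.3 [524.8  78.5 188.9] [0.4 2.4 5.4] 20.4 49.4 240.0
20.95 [534.6 128.3 189.4] [-0.2  3.6  5.9] 20.1 49.2 300.0
22.6 [494.9 161.6 189.4] [0.9 1.6 8. ] 20.5 49.5 360.0
24.25 [448.3 143.7 189.8] [ 0.6 -1.3  7.8] 19.9 49.5 420.0
25.9 [439.8  95.3 190.2] [-0.2 -2.5  5.3] 20.3 49.4 480.0
27.55 [476.9  62.6 190.3] [0.3 0.2 7.3] 20.1 49.5 540.0
29.2 [524.8  78.6 190.9] [0.6 3.2 5.6] 20.4 49.4 600.0
30.85 [534.4 128.8 191.5] [-0.5  3.9  5.4] 20.1 49.3 660.0
32.5 [494.7 161.6 191.4] [0.9 2.2 7.7] 20.3 49.5 720.0
33.05 [494.5 161.6 191.5] [0.3 1.3 8.2] 20.333176559752452 49.46817856281996
actual az 81.41905038077228 50.5031819302297
```

View pics/s3.png

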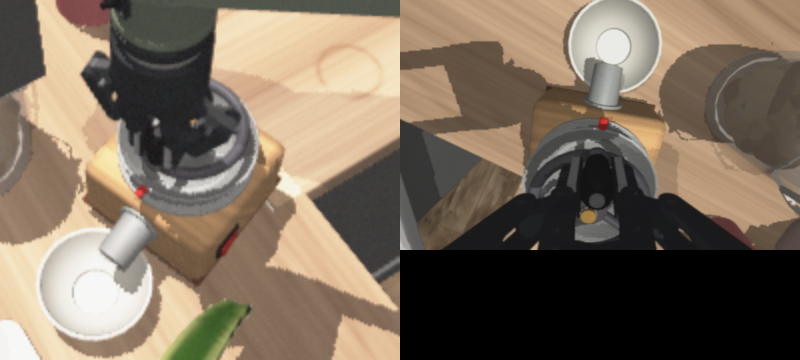

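The handle is still gripped at 49 N with the wheel back at the red mark after two turns (about 2–3° over, tolerance 11°). The bowl and jar look undisturbed. Handing in.

```bash
python3 -c "
from plant import ctrl
print(ctrl.finish_job())"
```

```text
the job is handed in; nothing more can be done
None
```

I wound the wheel home until it pushed back firmly at the red mark (about 15 N), then backed it off two full turns. By the arm's position it is about 2–3° over, inside the 11° tolerance. I handed the job in at about 33 s with the handle still gripped at 49 N and the wheel still; the bowl, jar and mug were not touched, and no verdict came back.

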